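# Punch-mark two hole centres through a pinned template

### The arm

A 6-joint arm with a two-finger parallel gripper is mounted at the origin on the work surface. World frame = base frame: x ahead of the robot, y to its left, z up, the work surface at z = 0. Lengths are in m, angles in rad, forces in N, time in s.
With the tool pointing down it reaches from about 0.375 to 0.975 m from the base axis. Payload 3.8 kg.
Tool frame: the origin (TCP) lies where the fingers leave the gripper's body, on its centre line; the fingertips stand 73 mm ahead of it and the grasp point (between the pads) lies 54 mm ahead of it; z points along the fingers, y is the line along which they close (so a half turn about z gives the same grasp; the last joint's range is limited). The gripper opens to 85 mm and grips with 20 to 120 N. Pads are 22 mm wide; open, the fingers measure 114 mm over their backs; the gripper's body (76 mm by 85 mm) begins 54 mm behind the grasp point. The pads swing forward as they close: fully open they stand 13 mm farther back than shut.
Start: joints at [-1.24, 0.264, 1.604, -0, 1.274, -0.037], TCP at [0.243, -0.63, 0.304] pointing down, gripper open.
Joint ranges: [-2.63, 2.63], [-0.94, 2.18], [0.31, 2.57], [-1.31, 4.45], [0, 2.66], [-2.55, 2.55]. Speed limits (rad/s): [2.57, 2.57, 3.14, 3.14, 3.14, 3.14].

### API

Orientations are given as a rotation vector (axis times angle).
In Python, from workcell import read_state, viewer, bot gives the robot as it stands.
- The arm moves only by the tool jog_arm, never from a script. Its argument "increments" is a list that holds one entry, the list of rows, each a list of 7 numbers: the shift along the tool's x, y, z in units of 30 mm (1.0 is 30 mm), then the turn, a rotation vector about the tool's x, y, z in units of 6 degrees (1.0 is 6 degrees), then the opening, from -1 (shut) to 1 (fully open). A call has exactly 5 rows; each row shifts and turns the commanded pose from where the row before left it, along the tool's axes as they then stand; what a row does not reach is not made up. A row lasts 1/12 s, in which the tool goes at most 41.7 mm and 7.16 degrees, less where a joint would pass 70% of its speed; a pose out of reach is approached as far as the arm can. A call is refused whole if a number of a shift passes 1 or a number of a turn 1, either way. A call with a gripper value outside its range is refused whole. The fingers move at their own pace and stop on an object; "force" is the grip in N (left out, the last holds). Time passes only in rows, so rows that do not move let the fingers close, or fill a call up. It gives the time, the measured TCP pose, the force, the opening and the grip force at its end, in the units of the state.
- read_state(): the state, without advancing time (a new reading comes with each control period).
- viewer.read_camera(name): name is "scene" or "top" or "wrist"; returns (picture, depth): 384x512x3 uint8, blue, green, red; 384x512 float32, m along the optical axis (not along the pixel's ray), 0 where there is no reading.
- viewer.camera_params(name): a dict with "fx", "fy", "cx", "cy" (pixels), "R" (3x3) and "t" (3): a world point X has camera coordinates R X + t; the wrist camera has in their place "hand_eye" (4x4, takes a point from camera to tool coordinates, whose origin is the TCP and whose axes are the flange's). Camera axes: x right, y down, z forward; pixel columns grow to the right and rows downward; lengths in m; the calibration is good to about 2 mm. A picture is of the moment at which its call begins: read the wrist's pose just before it. camera_params takes no time and is no camera call.
- bot.finish_job(): hands the job in; it is judged then, once.
The state is a dict: "time": time; "q": joint angles; "joint_vel": joint speeds; "joint_torque": joint torques, N m; "tool_pos": TCP position; "tcp_rot": TCP orientation; "wrist_force": force on the tool from outside, world axes, zero at the start; "torque": the same for the moment, N m; "width": opening from 0.0 (shut) to 1.0 (fully open); "grip_force": force on a finger pad.
Only numpy, scipy, OpenCV 4.12 (cv2) and the standard library are available. Lean on these libraries where they do the work, as an engineer would, in place of code of your own. Each camera call takes 0.05 s, during which the arm holds its last target. There are 200 camera calls.

### The job

Mark the two hole centres on the clamped blank: lower the marking template onto the fixture's thick and thin locating pins, the right way round, until it lies flat on the blank, and let go of it. Then take the automatic centre punch from the tool stand and, holding it upright, press its sprung nose down onto the blank through each guide hole until it fires, first at the thick-pin end, then at the thin-pin end. Put the punch back upright in its own place in the stand, leave the template on its pins, drop neither of them, and leave everything else where it is.

Things in the scene. Friction and masses are not known exactly. Their poses are not given: they have to be found in the camera images.
- fixture: Marking fixture, fixed: dark steel base plate 10 mm thick, x = -50 to 105 mm, 200 mm (y), with a light metal blank (82 x 120 x 8 mm) clamped on it, top face 18 mm above the bench. Origin on the bench midway between the two pins, which stand at x = 0, y = +75 (thick) and -75 mm (thin). Toggle clamps, red handles, at y = +42 and -42 mm, x = 37 to 103 mm, up to 89 mm high. z up
- thick_pin (a point): on the axis of the thick upright steel pin (diameter 12 mm), at the height of the blank's top face (18 mm above the bench). The pin ends 44 mm above the bench, its last 7 mm tapering to a 5 mm tip
- thin_pin (a point): on the axis of the thin upright steel pin (diameter 8 mm), at the height of the blank's top face; the pin ends 44 mm above the bench, its last 7 mm tapering to a 5 mm tip
- mark_thick (a point): hole centre to be marked on the blank's top face, at the thick-pin end: 46 mm from the fixture's origin towards the thick pin (under a guide hole once the template is on)
- mark_thin (a point): hole centre to be marked on the blank's top face, at the thin-pin end: 46 mm from the fixture's origin towards the thin pin
- template: Marking template, loose, 0.3 kg: steel plate 60 mm (x) by 185 mm (y), 5 mm thick, two locating holes and two 10 mm guide holes (x = 0, y = +46 and -46 mm). In the middle a bar handle, 12 mm wide (x), 56 mm long (y), 29 to 43 mm above the underside; pinch it across x. Origin at the centre of the underside; seated, it lies 18 mm above the fixture's origin and its axes agree with the fixture's
- thick_hole (a point): centre, at the underside, of the template's 14 mm locating hole for the thick pin (template x = 0, y = +75 mm); 1 mm play all round
- thin_hole (a point): centre, at the underside, of the template's 10 mm locating hole for the thin pin (template x = 0, y = -75 mm); 1 mm play all round
- stand: Two-tier wooden tool stand, fixed: 56 mm (x) by 172 mm (y), 58 mm high. Four places along its y axis, y = -63, -21, +21 and +63 mm: an 18 mm round hole in the upper tier (52 to 58 mm high) over a 10 mm square hole in the lower block (28 mm high). The tools stand on their shoulders, points down. Origin on the bench at its centre
- punch: Automatic centre punch, loose, 0.11 kg, the tallest tool in the stand: knurled steel barrel, diameter 14 mm, 86 mm long, rounded cap above it up to 100 mm; below the barrel's flat shoulder a sprung nose, diameter 5 mm with conical point, sticks out 25 mm. Origin on its axis at the shoulder, z up to the cap. In the stand the shoulder is 28 mm, the cap top 128 mm above the bench
- punch_nose (a joint): how far the punch's nose is pushed into the barrel: 0 out, stop at 0.013 m; it fires at 0.009 m. The spring takes about 5 N to start, 14 N at 9 mm, 17 N at the stop, and pushes the nose out again
- punch_tip (a point): the point of the punch's nose
- pin_punch: loose pin punch in another place of the stand: slim six-sided, 10 mm wide above a 14 mm collar, top 81 mm above the bench
- scriber: loose scriber in another place of the stand: slim light-metal rod of 8 mm above a 14 mm collar, top 94 mm above the bench
- solid_punch: loose solid punch in another place of the stand: plain eight-sided dark bar 14 mm wide, no cap, top 88 mm above the bench
- tape_measure: loose tape measure, 74 x 36 mm, 69 mm high, origin under its centre
- screw_tin: loose round tin of screws, diameter 55 mm, 70 mm high, origin under its centre
- battery: loose tool battery, 116 x 76 mm, 59 mm high, origin under its centre
- spray_can: loose spray can, diameter 65 mm, 191 mm high, standing at the left side, origin under its centre
- cordless_drill: loose cordless drill lying on its side, about 190 x 200 mm, 76 mm high, origin on the bench under its grip
- cutting_discs: loose stack of small cutting discs, diameter 76 mm, 9 mm high, origin under its centre
- hammer: loose hammer, 260 mm along its x, lying at the right side, origin under its middle
- spanner: loose spanner, 200 mm along its x, lying at the back, origin under its middle

How it is judged:
By the outcome, as a careful person would: the job done as asked, in the order asked, and still so for the second after the job is handed in, with the robot touching nothing.
It also fails if it takes over 72 s, if anything falls off the work surface, if the arm or the gripper's body presses on something with over 40 N, if the wrist force passes 120 N, or if a joint passes its speed limit or range.

## Working session

There is one attempt and no reset: what is moved stays moved. The work goes in short steps, Python scripts to look and compute and a tool call to move; the robot and the scene stay as the last step left them, time stands still between calls to the robot, and variables do not carry over. Pictures are saved under pics/ and viewed, at most 10 in all, crops included, and the job is handed in when it is done.

Besides the shell and the picture viewer there is one more tool, called after "Emit:" as name(argument=value, ...) on one line, values as JSON. jog_arm: Moves the arm, as the interface text tells. Its arguments: {"type":"object","properties":{"increments":{"type":"array","items":{"type":"array","items":{"type":"array","items":{"type":"number"}}}},"force":{"type":"number"}},"required":["increments"]}

```bash
ls; mkdir -p pics; python3 - <<'E'
from workcell import read_state, viewer, bot
import cv2,numpy as np
s=read_state();print({k:np.round(v,3).tolist() for k,v in s.items()})
for n in("scene","top"):
    p,d=viewer.read_camera(n);cv2.imwrite(f"pics/{n}0.png",p);np.save(f"pics/{n}0.npy",d)
    c=viewer.camera_params(n);print(n,{k:np.round(v,4).tolist() for k,v in c.items()})
print(viewer.camera_params("wrist"))
E
```

```text
pics
{'time': 0.0, 'q': [-1.24, 0.265, 1.605, -0.0, 1.274, -0.037], 'joint_vel': [-0.001, -0.001, 0.0, -0.0, 0.003, 0.001], 'joint_torque': [-0.0, -51.511, -36.732, -0.0, 0.013, 0.0], 'tool_pos': [0.243, -0.629, 0.303], 'tcp_rot': [-3.086, -0.574, 0.001], 'wrist_force': [-0.2, 0.048, 0.072], 'torque': [-0.001, -0.045, -0.015], 'grip_force': 0.0, 'width': 0.998}
scene {'fx': 364.468, 'fy': 364.468, 'cx': 251.1095, 'cy': 188.9516, 'R': [[-0.6641, 0.7476, -0.0045], [0.5166, 0.4545, -0.7257], [-0.5405, -0.4843, -0.688]], 't': [0.388, -0.2609, 1.6336]}
top {'fx': 467.8975, 'fy': 467.8975, 'cx': 261.5016, 'cy': 196.5514, 'R': [[-0.0104, -0.9999, -0.0017], [-0.9856, 0.0106, -0.1689], [0.1689, -0.0001, -0.9856]], 't': [0.0077, 0.5919, 1.7863]}
{'fx': 278.9321235333285, 'fy': 278.9321235333285, 'cx': 254.2297630517212, 'cy': 194.34240607329662, 'hand_eye': array([[-2.56276027e-04, -9.57810944e-01, -2.87398904e-01,
         7.35866452e-02],
       [ 9.99999909e-01, -3.43153449e-04,  2.51915106e-04,
         1.05014778e-04],
       [-3.39908970e-04, -2.87398813e-01,  9.57810945e-01,
        -7.03538996e-02],
       [ 0.00000000e+00,  0.00000000e+00,  0.00000000e+00,
         1.00000000e+00]])}
```

View pics/top0.png

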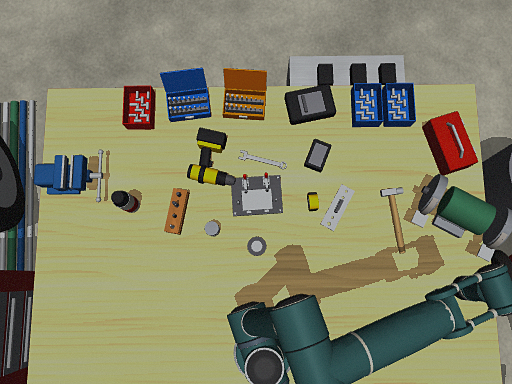

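View pics/scene0.png

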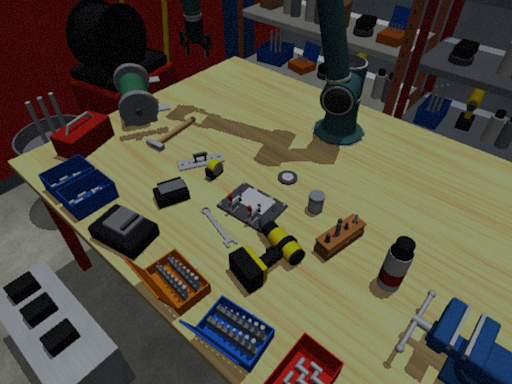

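The top view shows the stand at about (176,210), the fixture at (257,195) with clamps on its far side, the template at (337,207), the hammer on the right and the discs in front of the fixture. I'll enlarge this area and work out rough positions.

```bash
cat > h.py <<'E'
from workcell import read_state, viewer, bot
import cv2, numpy as np
from scipy.spatial.transform import Rotation as Ro
def cam(n, s=None):
    """K, R_wc (camera->world), camera centre"""
    c=viewer.camera_params(n); K=np.array([[c['fx'],0,c['cx']],[0,c['fy'],c['cy']],[0,0,1]])
    if n!='wrist':
        R=c['R'].T; return K,R,-R@c['t']
    s=s or read_state(); T=c['hand_eye']; Rt=Ro.from_rotvec(s['tcp_rot']).as_matrix()
    return K,Rt@T[:3,:3],Rt@T[:3,3]+np.array(s['tool_pos'])
def plane(C,uv,z):
    K,R,o=C; uv=np.atleast_2d(np.asarray(uv,float))
    d=(R@np.linalg.inv(K)@np.c_[uv,np.ones(len(uv))].T).T
    return o+d*((z-o[2])/d[:,2])[:,None]
def proj(C,X):
    K,R,o=C; p=(K@R.T@(np.atleast_2d(X)-o).T).T; return p[:,:2]/p[:,2:]
def tomove(dw,s=None):
    s=s or read_state(); return Ro.from_rotvec(s['tcp_rot']).as_matrix().T@np.asarray(dw)/0.03
E
python3 - <<'E'
from h import *
p=cv2.imread('pics/top0.png')
cv2.imwrite('pics/topcrop.png',cv2.resize(p[165:250,160:360],None,fx=4,fy=4,interpolation=cv2.INTER_CUBIC))
C=cam('top')
for n,uv,z in[('templ',(337,207),.005),('fix',(257,195),.018),('stand',(176,210),.058),('can',(124,200),.19),('tin',(213,228),.07),('tape',(313,201),.069),('discs',(257,245),.009)]:
    print(n,plane(C,uv,z)[0].round(3))
s=read_state();print(Ro.from_rotvec(s['tcp_rot']).as_matrix().round(3))
E
```

```text
templ [ 0.554 -0.301  0.005]
fix [0.604 0.019 0.018]
stand [0.541 0.335 0.058]
can [0.561 0.499 0.19 ]
tin [0.468 0.189 0.07 ]
tape [ 0.569 -0.198  0.069]
discs [0.405 0.021 0.009]
[[ 0.933  0.36  -0.001]
 [ 0.36  -0.933  0.002]
 [ 0.    -0.002 -1.   ]]
```

View pics/topcrop.png

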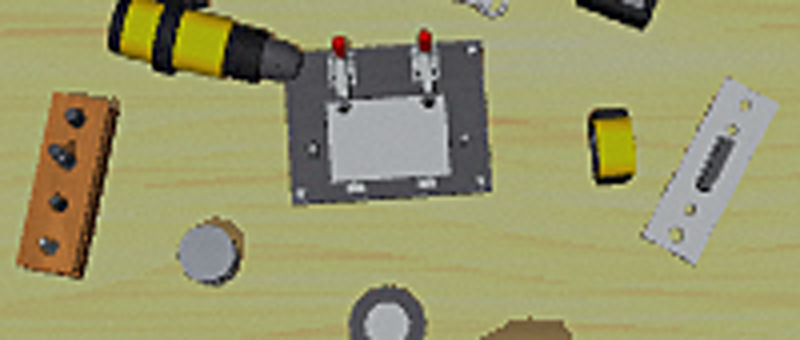

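The upscaled view shows the template's larger hole at its near-left end (677,235) and the smaller at (745,103), so its yaw is about 63°. The pins are at (313,148), left, and (464,138), right, so the fixture's yaw is about 4°. The stand's tallest tool looks to be the second from the top (62,155). Next I'll move above the template.

Emit:
jog_arm(increments=[[[0.91,-0.43,0,0,0,0,0],[0.91,-0.43,0,0,0,0,0],[0.91,-0.43,0,0,0,0,0],[0.91,-0.43,0,0,0,0,0],[0.91,-0.43,0,0,0,0,0]]], force=60)

```text
time: 0.52
tool_pos: [0.3474, -0.5193, 0.3032]
tcp_rot: [-3.088, -0.573, 0.001]
wrist_force: [-0.1, -0.2, 0.1]
width: 0.499
grip_force: 0.0
```

Emit:
jog_arm(increments=[[[0.91,-0.43,0,0,0,0,0],[0.91,-0.43,0,0,0,0,0],[0.91,-0.43,0,0,0,0,0],[0.91,-0.43,0,0,0,0,0],[0.91,-0.43,0,0,0,0,0]]])

```text
time: 0.93
tool_pos: [0.4517, -0.4099, 0.3033]
tcp_rot: [-3.088, -0.574, 0.001]
wrist_force: [-0.5, -0.0, 0.5]
width: 0.502
grip_force: 0.0
```

Emit:
jog_arm(increments=[[[0.91,-0.43,0,0,0,0,0],[0.91,-0.43,0,0,0,0,0],[0.91,-0.43,0,0,0,0,0],[0.91,-0.43,0,0,0,0,0],[0.91,-0.43,0,0,0,0,0]]])

```text
time: 1.35
tool_pos: [0.5558, -0.3007, 0.3033]
tcp_rot: [-3.088, -0.574, 0.001]
wrist_force: [-0.3, 1.1, 0.6]
width: 0.5
grip_force: 0.0
```

Emit:
jog_arm(increments=[[[0,0,0,0,0,-0.9,0],[0,0,0,0,0,-0.9,0],[0,0,0,0,0,-0.9,0],[0,0,0,0,0,-0.9,0],[0,0,0,0,0,-0.9,0]]])

```text
time: 1.77
tool_pos: [0.5551, -0.3017, 0.3031]
tcp_rot: [-2.865, -1.287, 0.001]
wrist_force: [0.1, 0.4, -0.1]
width: 0.499
grip_force: 0.0
```

Emit:
jog_arm(increments=[[[0,0,0,0,0,-0.9,0],[0,0,0,0,0,-0.9,0],[0,0,0,0,0,-0.9,0],[0,0,0,0,0,-0.9,0],[0,0,0,0,0,-0.9,0]]])

```text
time: 2.18
tool_pos: [0.5549, -0.3019, 0.3031]
tcp_rot: [-2.486, -1.919, 0.001]
wrist_force: [-0.8, -0.9, -0.3]
width: 0.501
grip_force: 0.0
```

Emit:
jog_arm(increments=[[[0,0,0,0,0,-0.9,0],[0,0,0,0,0,-0.9,0],[0,0,0,0,0,-0.9,0],[0,0,0,0,0,-0.9,0],[0,0,0,0,0,-0.9,0]]])

```text
time: 2.6
tool_pos: [0.5549, -0.3019, 0.3031]
tcp_rot: [-1.969, -2.446, 0.0]
wrist_force: [0.9, -0.9, -0.1]
width: 0.499
grip_force: 0.0
```

Emit:
jog_arm(increments=[[[0,0,0,0,0,-0.9,0],[0,0,0,0,0,-0.9,0],[0,0,0,0,0,-0.9,0],[0,0,0,0,0,-0.9,0],[0,0,0,0,0,-0.9,0]]])

```text
time: 3.02
tool_pos: [0.5549, -0.3019, 0.3031]
tcp_rot: [-1.344, -2.838, -0.0]
wrist_force: [-0.9, 0.1, -0.6]
width: 0.502
grip_force: 0.0
```

Emit:
jog_arm(increments=[[[0,0,0,0,0,-0.9,0],[0,0,0,0,0,-0.9,0],[0,0,0,0,0,-0.4,0],[0,0,0,0,0,0,0],[0,0,0,0,0,0,0]]])

```text
time: 3.43
tool_pos: [0.555, -0.3019, 0.3033]
tcp_rot: [-1.017, -2.971, -0.0]
wrist_force: [-0.5, -0.5, -1.2]
width: 0.497
grip_force: 0.0
```

```bash
python3 - <<'E'
from h import *
s=read_state();p,d=viewer.read_camera('wrist');cv2.imwrite('pics/w1.png',p);np.save('pics/w1.npy',d)
print({k:np.round(s[k],4).tolist() for k in('time','q','tool_pos','tcp_rot','width','wrist_force')})
print(Ro.from_rotvec(s['tcp_rot']).as_matrix().round(3))
import json;json.dump({k:np.array(s[k]).tolist() for k in('tool_pos','tcp_rot')},open('pics/w1.json','w'))
E
```

```text
{'time': 3.4333, 'q': [-0.5376, 0.184, 1.7018, -0.0, 1.2568, -1.4486], 'tool_pos': [0.555, -0.3019, 0.3033], 'tcp_rot': [-1.0175, -2.9712, -0.0003], 'width': 0.4974, 'wrist_force': [-0.5294, -0.5342, -1.1831]}
[[-0.79   0.613 -0.001]
 [ 0.613  0.79   0.001]
 [ 0.001 -0.    -1.   ]]
```

View pics/w1.png

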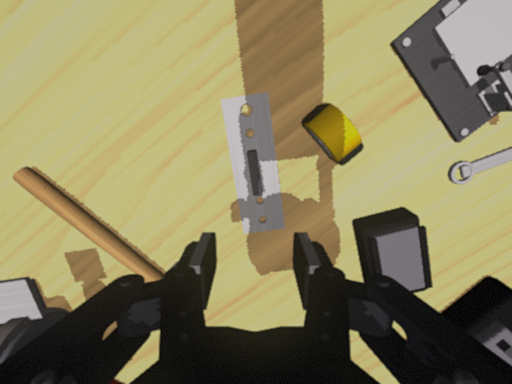

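The wrist view shows the template upright in the picture, with corners near (222,99), (268,93), (285,228) and (245,233). The thick hole is at (246,110), the thin one at (263,219), and the dark handle runs from (252,150) to (258,195). Next I'll measure the template's pose from these.

```bash
cat >> h.py <<'E'
def holes(p,roi,sat=60):
    """plate rect (grey, low saturation) and bench-coloured holes in it"""
    x0,y0,x1,y1=roi; hsv=cv2.cvtColor(p,cv2.COLOR_BGR2HSV)
    m=np.zeros(p.shape[:2],np.uint8); m[y0:y1,x0:x1]=(hsv[y0:y1,x0:x1,1]<sat)*255
    cs,h=cv2.findContours(m,cv2.RETR_CCOMP,cv2.CHAIN_APPROX_NONE)
    i=max((i for i in range(len(cs)) if h[0][i][3]<0),key=lambda i:cv2.contourArea(cs[i]))
    hs=[]
    for j in range(len(cs)):
        if h[0][j][3]==i and len(cs[j])>5:
            f=np.zeros_like(m); cv2.drawContours(f,cs,j,255,-1); f[m>0]=0
            M=cv2.moments(f,True); hs.append((M['m10']/M['m00'],M['m01']/M['m00'],M['m00']))
    return cv2.minAreaRect(cs[i]),hs
E
python3 - <<'E'
from h import *
import json
s=json.load(open('pics/w1.json'));C=cam('wrist',s);p=cv2.imread('pics/w1.png')
hsv=cv2.cvtColor(p,cv2.COLOR_BGR2HSV)
for u,v in[(232,130),(262,120),(246,110),(250,133),(240,80),(255,170),(263,219)]: print((u,v),p[v,u],hsv[v,u])
for sat in(40,60):
    r,hs=holes(p,(205,80,300,245),sat);print(sat,r)
    X=plane(C,cv2.boxPoints(r),.005);print(X.round(4).tolist(),'c',X.mean(0).round(4))
    for h in hs: print(np.round(h,1),plane(C,h[:2],.005)[0].round(4))
E
```

```text
(232, 130) [189 190 194] [  6   7 194]
(262, 120) [120 120 124] [  0   8 124]
(246, 110) [128 189 194] [ 28  87 194]
(250, 133) [ 79 121 151] [ 18 122 151]
(240, 80) [120 185 195] [ 26  98 195]
(255, 170) [59 63 65] [20 24 65]
(263, 219) [ 70 108 136] [ 17 124 136]
40 ((253.26995849609375, 162.8900146484375), (136.1887664794922, 47.23473358154297), 81.8698959350586)
[[0.4598, -0.2818, 0.005], [0.4894, -0.2308, 0.005], [0.6508, -0.3183, 0.005], [0.618, -0.3776, 0.005]] c [ 0.5545 -0.3022  0.005 ]
[262.1 218.5  37. ] [ 0.6194 -0.3378  0.005 ]
[259.2 199.4  41. ] [ 0.5944 -0.3238  0.005 ]
[249.5 132.7  56. ] [ 0.5149 -0.2785  0.005 ]
[246.  109.7 110. ] [ 0.4898 -0.2644  0.005 ]
60 ((253.49273681640625, 162.86691284179688), (136.90762329101562, 48.3629264831543), 81.67434692382812)
[[0.4591, -0.2823, 0.005], [0.4893, -0.23, 0.005], [0.6519, -0.3173, 0.005], [0.6185, -0.3781, 0.005]] c [ 0.5547 -0.3019  0.005 ]
[262.1 218.7  35. ] [ 0.6196 -0.338   0.005 ]
[259.3 199.5  34. ] [ 0.5945 -0.3237  0.005 ]
[249.4 132.7  49. ] [ 0.5148 -0.2786  0.005 ]
[246.  109.7 103. ] [ 0.4898 -0.2644  0.005 ]
```

Emit:
jog_arm(increments=[[[0.02,0,0.95,0,0,-0.7,0],[0,0,0.95,0,0,-0.68,0],[0,0,0.95,0,0,0,0],[0,0,0.95,0,0,0,0],[0,0,0.95,0,0,0,0]]])

```text
time: 3.9
tool_pos: [0.5547, -0.3016, 0.1602]
tcp_rot: [0.8, 3.038, -0.0]
wrist_force: [0.1, -0.3, -0.1]
width: 0.498
grip_force: 0.0
```

Emit:
jog_arm(increments=[[[0,0,0.8,0,0,0,0],[0,0,0.7,0,0,0,0],[0,0,0.5,0,0,0,0],[0,0,0.36,0,0,0,0],[0,0,0,0,0,0,0]]])

```text
time: 4.32
tool_pos: [0.553, -0.3007, 0.0875]
tcp_rot: [-0.798, -3.033, -0.002]
wrist_force: [-1.0, 0.6, 0.7]
width: 0.499
grip_force: 0.0
```

Emit:
jog_arm(increments=[[[0,0,0,0,0,0,-1],[0,0,0,0,0,0,-1],[0,0,0,0,0,0,-1],[0,0,0,0,0,0,-1],[0,0,0,0,0,0,-1]]], force=80)

```text
time: 4.73
tool_pos: [0.5558, -0.3023, 0.0924]
tcp_rot: [0.798, 3.035, -0.001]
wrist_force: [0.5, 0.5, 4.4]
width: 0.124
grip_force: 79.0
```

Emit:
jog_arm(increments=[[[0,0,0,0,0,0,-1],[0,0,0,0,0,0,-1],[0,0,-0.2,0,0,0,-1],[0,0,-0.4,0,0,0,-1],[0,0,-0.5,0,0,0,-1]]])

```text
time: 5.15
tool_pos: [0.553, -0.3007, 0.1222]
tcp_rot: [-0.797, -3.034, -0.002]
wrist_force: [-0.1, -0.4, -3.9]
width: 0.122
grip_force: 78.0
```

The template is held: opening 0.12, which matches 12 mm. Next I lift it and go to a viewpoint in front of the fixture, turning towards its yaw.

Emit:
jog_arm(increments=[[[0,0,-0.7,0,0,0,-1],[0,0,-0.9,0,0,0,-1],[0,0,-1,0,0,0,-1],[0.4,0.4,-0.8,0,0,0,-1],[0.6,0.6,-0.6,0,0,0,-1]]])

```text
time: 5.57
tool_pos: [0.5442, -0.2624, 0.2469]
tcp_rot: [0.801, 3.034, -0.003]
wrist_force: [1.6, 0.3, -3.6]
width: 0.12
grip_force: 78.2
```

Emit:
jog_arm(increments=[[[0.7,0.75,-0.4,0,0,0,-1],[0.7,0.75,-0.4,0,0,0,-1],[0.7,0.75,-0.4,0,0,0,-1],[0.7,0.75,-0.4,0,0,0,-1],[0.7,0.75,-0.4,0,0,0,-1]]])

```text
time: 5.98
tool_pos: [0.5058, -0.1098, 0.304]
tcp_rot: [-0.799, -3.037, -0.0]
wrist_force: [0.3, 0.2, -3.2]
width: 0.119
grip_force: 78.2
```

Emit:
jog_arm(increments=[[[0.7,0.75,0,0,0,0,-1],[0.7,0.75,0,0,0,0,-1],[0.6,0.6,0,0,0,0,-1],[0.4,0.4,0,0,0,0.5,-1],[0,0,0,0,0,0.9,-1]]])

```text
time: 6.4
tool_pos: [0.4794, -0.0075, 0.3034]
tcp_rot: [-1.018, -2.97, -0.002]
wrist_force: [0.1, 0.0, -3.6]
width: 0.124
grip_force: 78.3
```

Emit:
jog_arm(increments=[[[0,0,0,0,0,0.95,-1],[0,0,0,0,0,0.95,-1],[0,0,0,0,0,0.95,-1],[0,0,0,0,0,0.95,-1],[0,0,0,0,0,0.95,-1]]])

```text
time: 6.82
tool_pos: [0.4805, -0.0104, 0.3034]
tcp_rot: [-1.725, -2.625, 0.001]
wrist_force: [-0.5, 1.0, -3.1]
width: 0.125
grip_force: 78.3
```

Emit:
jog_arm(increments=[[[0,0,0,0,0,0.95,-1],[0,0,0,0,0,0.95,-1],[0,0,0,0,0,0.95,-1],[0,0,0,0,0,0.45,-1],[0,0,0,0,0,0,-1]]])

```text
time: 7.23
tool_pos: [0.4806, -0.0105, 0.3034]
tcp_rot: [-2.146, -2.293, 0.001]
wrist_force: [0.3, -0.2, -5.1]
width: 0.122
grip_force: 78.3
```

```bash
cat >> h.py <<'E'
import json
def snap(tag):
    s=read_state(); s={k:np.array(v).tolist() for k,v in s.items()}
    p,d=viewer.read_camera('wrist'); cv2.imwrite(f'pics/{tag}.png',p); json.dump(s,open(f'pics/{tag}.json','w'))
    R=Ro.from_rotvec(s['tcp_rot']).as_matrix()
    print('t',round(s['time'],2),'pos',np.round(s['tool_pos'],4),'yawx',np.degrees(np.arctan2(R[1,0],R[0,0])).round(2),'tilt',R[2,:2].round(4),'F',np.round(s['wrist_force'],1),'w',round(s['width'],3),'q6',round(s['q'][5],2))
    return s,p
E
python3 -c "
from h import *
snap('w2')"
```

```text
t 7.23 pos [ 0.4806 -0.0105  0.3034] yawx 93.79 tilt [ 0.0001 -0.0012] F [ 0.3 -0.2 -5.1] w 0.122 q6 -0.14
```

View pics/w2.png

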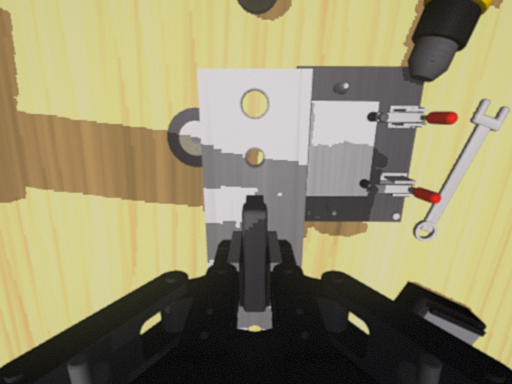

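The held template is at columns 198–312, with its thick hole at (254,102). The fixture is on the right, with the thick pin near (342,87) and the thin pin near (334,213). I'll enlarge this area.

```bash
python3 - <<'E'
from h import *
p=cv2.imread('pics/w2.png')[60:235,195:425]
p=cv2.convertScaleAbs(p,alpha=1.6,beta=10)
cv2.imwrite('pics/w2c.png',cv2.resize(p,None,fx=3.3,fy=3.3,interpolation=cv2.INTER_CUBIC))
E
```

```text
(no output)
```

View pics/w2c.png

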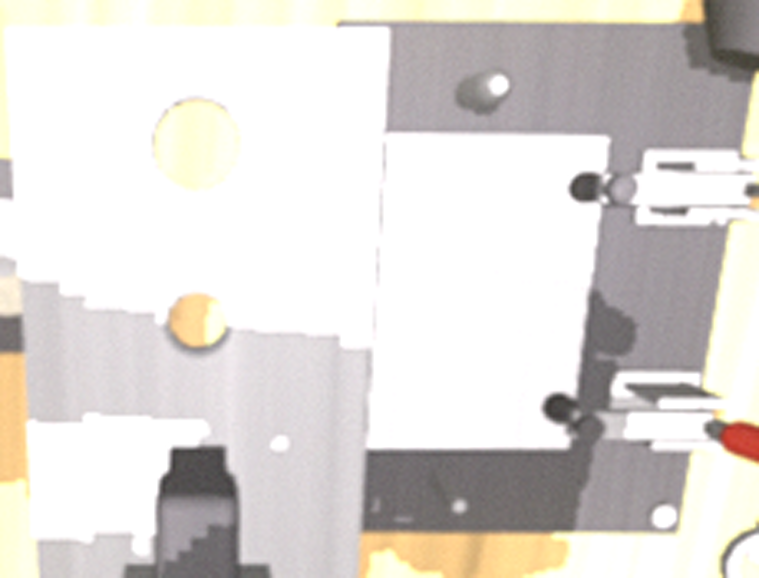

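The tip of the thick pin is at crop (500,86) = image (346.5,86.1), and the thin pin's tip is at (459,506) = (334,213.3). Next I compute the fixture pose and where the template sits in the hand.

```bash
python3 - <<'E'
from h import *
s=json.load(open('pics/w2.json'));C=cam('wrist',s);p=cv2.imread('pics/w2.png');g=cv2.cvtColor(p,cv2.COLOR_BGR2GRAY).astype(float)
T=[]
for u,v in[(346.5,86),(334,213.3)]:
    a=g[int(v)-4:int(v)+5,int(u)-4:int(u)+5];w=np.clip(a-np.percentile(a,75),0,None);yy,xx=np.mgrid[-4:5,-4:5]
    c=(int(u)+(w*xx).sum()/w.sum(),int(v)+(w*yy).sum()/w.sum());T.append(plane(C,c,.044)[0]);print(np.round(c,1),T[-1].round(4))
T=np.array(T);d=T[0]-T[1];print('len',np.linalg.norm(d),'mid',T.mean(0).round(4),'yaw y',np.degrees(np.arctan2(d[1],d[0])))
# template in hand: underside at TCP z-.09+~0 ; top surface 5 mm higher
zt=s['tool_pos'][2]-.090+.005
r,hs=holes(p,(190,60,320,185),60)
Rt=Ro.from_rotvec(s['tcp_rot']).as_matrix()
for h in hs: print(np.round(h,1),(Rt.T@(plane(C,h[:2],zt)[0]-s['tool_pos'])).round(4))
# edges of plate at two rows
for v in(90,150):
    row=cv2.cvtColor(p,cv2.COLOR_BGR2HSV)[v,:,1]; print(v,row[192:206],row[296:316])
E
```

```text
[345.7  85.3] [0.5748 0.0959 0.044 ]
[333.8 213. ] [ 0.5838 -0.0539  0.044 ]
len 0.1500336420809398 mid [0.5793 0.021  0.044 ] yaw y 93.42793602681466
[254.4 156.6 216. ] [0.0484 0.0007 0.085 ]
[254.2 103.4 523. ] [0.0767 0.0006 0.085 ]
90 [106 106 106 105 104  83  40   6   6   6   6   6   6   5] [ 7  7  5  5  6  8  7  8  7  7  6  7  7  6  5  8 15 10 10 12]
150 [39 39 38 37 36 36 37 38 35 25  8  8  8  6] [6 6 4 6 7 7 5 6 7 7 7 8 8 9 6 6 8 9 6 6]
```

Emit:
jog_arm(increments=[[[0.15,0.67,0,0,0,0.06,-1],[0.15,0.67,0.3,0,0,0,-1],[0.15,0.67,0.6,0,0,0,-1],[0.16,0.67,0.6,0,0,0,-1],[0.16,0.67,0.6,0,0,0,-1]]])

```text
time: 7.7
tool_pos: [0.581, 0.019, 0.2402]
tcp_rot: [2.151, 2.29, 0.0]
wrist_force: [-0.1, 0.3, -4.4]
width: 0.123
grip_force: 78.6
```

Emit:
jog_arm(increments=[[[0,0,0.8,0,0,0,-1],[0,0,0.8,0,0,0,-1],[0,0,0.6,0,0,0,-1],[0,0,0.5,0,0,0,-1],[0,0,0.3,0,0,0,-1]]])

```text
time: 8.12
tool_pos: [0.5787, 0.0188, 0.148]
tcp_rot: [-2.149, -2.287, 0.005]
wrist_force: [-0.4, -0.3, -3.1]
width: 0.123
grip_force: 78.7
```

Emit:
jog_arm(increments=[[[0,0,0,0,0,0,-1],[0,0,0,0,0,0,-1],[0,0,0,0,0,0,-1],[0,0,0,0,0,0,-1],[0,0,0,0,0,0,-1]]])

```text
time: 8.53
tool_pos: [0.5813, 0.0187, 0.1522]
tcp_rot: [2.151, 2.287, 0.003]
wrist_force: [-0.2, 0.3, -2.9]
width: 0.123
grip_force: 78.7
```

```bash
python3 - <<'E'
from h import *
s,p=snap('w3')
t,_=viewer.read_camera('scene');cv2.imwrite('pics/sc3.png',t)
a=cv2.resize(p[70:200,200:310],None,fx=4.4,fy=4.4,interpolation=cv2.INTER_CUBIC)
b=cv2.resize(t[170:240,205:305],None,fx=3.1,fy=3.1,interpolation=cv2.INTER_CUBIC)
o=np.zeros((572,800,3),np.uint8);o[:a.shape[0],:a.shape[1]]=a;o[:b.shape[0],488:488+b.shape[1]]=b;cv2.imwrite('pics/c3.png',o)
E
```

```text
t 8.53 pos [0.5813 0.0187 0.1522] yawx 93.5 tilt [-0.0002  0.0027] F [-0.2  0.3 -2.9] w 0.123 q6 -0.07
```

View pics/c3.png

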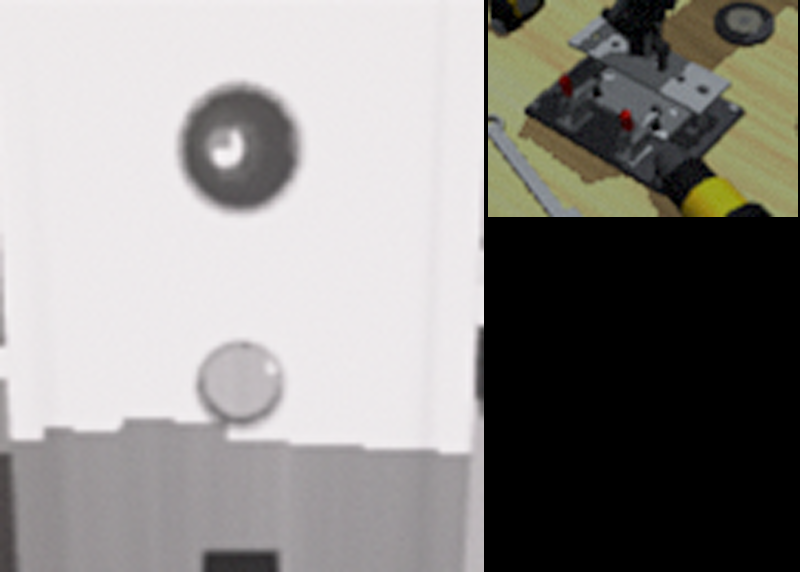

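Through the thick hole (crop centre (240,147)) the pin tip shows at (226,150), which is about 2 mm towards tool −y and nearly aligned in x. I'll correct and check.

Emit:
jog_arm(increments=[[[0,-0.065,0,0,0,0,-1],[0,0,0,0,0,0,-1],[0,0,0,0,0,0,-1],[0,0,0,0,0,0,-1],[0,0,0,0,0,0,-1]]])

```text
time: 9.05
tool_pos: [0.5783, 0.0187, 0.1505]
tcp_rot: [-2.153, -2.288, 0.0]
wrist_force: [-0.8, 0.1, -4.3]
width: 0.118
grip_force: 78.8
```

```bash
cat >> h.py <<'E'
def pinhole(p,roi=(225,85,285,125)):
    x0,y0,x1,y1=roi; g=cv2.cvtColor(p,cv2.COLOR_BGR2GRAY)[y0:y1,x0:x1]
    _,m=cv2.threshold(g,0,255,cv2.THRESH_BINARY_INV+cv2.THRESH_OTSU)
    cs,_=cv2.findContours(m,cv2.RETR_EXTERNAL,cv2.CHAIN_APPROX_NONE)
    c=max((c for c in cs if cv2.boundingRect(c)[0]>3 and cv2.boundingRect(c)[1]>2),key=cv2.contourArea); (u,v),r=cv2.minEnclosingCircle(c)
    k=np.zeros_like(m);cv2.circle(k,(round(u),round(v)),round(r)-4,255,-1)
    w=np.where(k>0,np.clip(g.astype(float)-130,0,None),0);yy,xx=np.mgrid[:g.shape[0],:g.shape[1]]
    print('hole',round(u+x0,1),round(v+y0,1),'r',round(r,1),'pin',((w*xx).sum()/w.sum()+x0).round(1),((w*yy).sum()/w.sum()+y0).round(1))
E
python3 - <<'E'
from h import *
pinhole(cv2.imread('pics/w3.png'))
s,p=snap('w4');pinhole(p)
s,p=snap('w5');pinhole(p)
E
```

```text
hole 254.0 103.1 r 14.2 pin 251.4 103.7
t 9.05 pos [0.5783 0.0187 0.1505] yawx 93.49 tilt [ 0.0001 -0.0001] F [-0.8  0.1 -4.3] w 0.118 q6 -0.07
hole 254.0 103.1 r 14.2 pin 255.8 103.0
t 9.1 pos [0.5783 0.0187 0.1506] yawx 93.5 tilt [-0. -0.] F [ 0.9  0.1 -3.5] w 0.116 q6 -0.07
hole 254.0 103.1 r 14.2 pin 255.8 103.0
```

Emit:
jog_arm(increments=[[[0.015,0.04,0,0,0,0,-1],[0,0,0.1,0,0,0,-1],[0,0,0.1,0,0,0,-1],[0,0,0.1,0,0,0,-1],[0,0,0.05,0,0,0,-1]]])

```text
time: 9.57
tool_pos: [0.5791, 0.0192, 0.1392]
tcp_rot: [-2.152, -2.287, 0.001]
wrist_force: [0.5, -0.9, -3.7]
width: 0.122
grip_force: 78.8
```

```bash
python3 - <<'E'
from h import *
s,p=snap('w6');pinhole(p)
E
```

```text
t 9.57 pos [0.5791 0.0192 0.1392] yawx 93.49 tilt [ 0.0001 -0.0012] F [ 0.5 -0.9 -3.7] w 0.122 q6 -0.07
hole 254.0 103.1 r 14.2 pin 254.6 103.3
```

Emit:
jog_arm(increments=[[[0,0.01,0.1,0,0,0,-1],[0,0,0.1,0,0,0,-1],[0,0,0.1,0,0,0,-1],[0,0,0.1,0,0,0,-1],[0,0,0.1,0,0,0,-1]]])

```text
time: 10.03
tool_pos: [0.5798, 0.0192, 0.1247]
tcp_rot: [-2.153, -2.288, 0.0]
wrist_force: [-0.2, -0.3, -3.9]
width: 0.125
grip_force: 78.8
```

Emit:
jog_arm(increments=[[[0,0,0.08,0,0,0,-1],[0,0,0.08,0,0,0,-1],[0,0,0.08,0,0,0,-1],[0,0,0.08,0,0,0,-1],[0,0,0,0,0,0,-1]]])

```text
time: 10.45
tool_pos: [0.5795, 0.0192, 0.1149]
tcp_rot: [-2.152, -2.288, 0.001]
wrist_force: [-0.6, -0.5, -3.0]
width: 0.123
grip_force: 78.8
```

Emit:
jog_arm(increments=[[[0,0,0.05,0,0,0,-1],[0,0,0.05,0,0,0,-1],[0,0,0.05,0,0,0,-1],[0,0,0.04,0,0,0,-1],[0,0,0,0,0,0,-1]]])

```text
time: 10.87
tool_pos: [0.5799, 0.0192, 0.1104]
tcp_rot: [-2.153, -2.288, -0.0]
wrist_force: [-2.1, 0.1, 0.7]
width: 0.122
grip_force: 79.5
```

Emit:
jog_arm(increments=[[[0,0,0.02,0,0,0,-1],[0,0,0.02,0,0,0,-1],[0,0,0.02,0,0,0,-1],[0,0,0,0,0,0,-1],[0,0,0,0,0,0,-1]]])

```text
time: 11.28
tool_pos: [0.58, 0.0192, 0.1104]
tcp_rot: [-2.153, -2.288, 0.0]
wrist_force: [-7.3, 1.0, 13.1]
width: 0.121
grip_force: 81.2
```

The template is seated: it stopped on contact at 18 mm above the bench-grip height. I release and go up.

Emit:
jog_arm(increments=[[[0,0,-0.03,0,0,0,-0.4],[0,0,0,0,0,0,-0.4],[0,0,0,0,0,0,-0.3],[0,0,0,0,0,0,-0.3],[0,0,-0.3,0,0,0,-0.3]]])

```text
time: 11.7
tool_pos: [0.5785, 0.0192, 0.1162]
tcp_rot: [-2.151, -2.286, 0.004]
wrist_force: [-0.5, 0.5, -0.6]
width: 0.348
grip_force: 0.0
```

Emit:
jog_arm(increments=[[[0,0,-0.6,0,0,0,-0.3],[0,0,-0.9,0,0,0,-0.3],[0,0,-1,0,0,0,-0.3],[0,0,-1,0,0,0,-0.3],[0,0,-1,0,0,0,-0.3]]])

```text
time: 12.12
tool_pos: [0.5796, 0.0192, 0.2546]
tcp_rot: [-2.153, -2.288, 0.0]
wrist_force: [1.3, -0.1, -0.5]
width: 0.352
grip_force: 0.0
```

Emit:
jog_arm(increments=[[[0,0,-1,0,0,0,-0.3],[0,0,-0.5,0,0,0,-0.3],[0,0,0,0,0,0,-0.3],[0,0,0,0,0,0,-0.3],[0,0,0,0,0,0,-0.3]]])

```text
time: 12.53
tool_pos: [0.5792, 0.0192, 0.2968]
tcp_rot: [-2.152, -2.287, 0.002]
wrist_force: [-0.4, -0.2, -0.3]
width: 0.351
grip_force: 0.0
```

```bash
python3 - <<'E'
from h import *
s,p=snap('w7')
E
```

```text
t 12.53 pos [0.5792 0.0192 0.2968] yawx 93.5 tilt [ 0.0001 -0.0017] F [-0.4 -0.2 -0.3] w 0.351 q6 -0.07
```

View pics/w7.png

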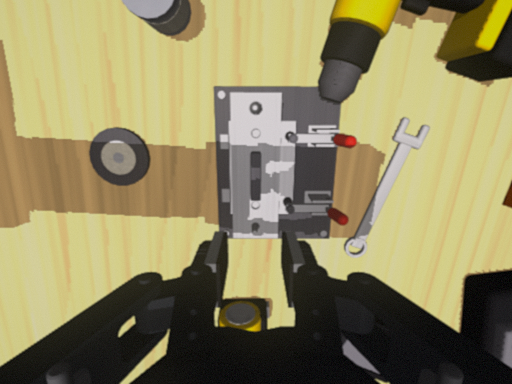

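The template is down on both pins, with the pin tips visible at (256,108) and (256,227) and the guide holes at (256,133) and (256,204). Next I move over the tool stand and turn so the fingers close across the row of tools.

Emit:
jog_arm(increments=[[[0.9,-0.06,0,0,0,0,0],[1,-0.06,0,0,0,0,0],[1,-0.06,0,0,0,0,0],[1,-0.06,0,0,0,0,0],[1,-0.06,0,0,0,0,0]]])

```text
time: 13.0
tool_pos: [0.5606, 0.1663, 0.2955]
tcp_rot: [-2.152, -2.286, 0.005]
wrist_force: [0.3, -1.2, 0.1]
width: 0.498
grip_force: 0.0
```

Emit:
jog_arm(increments=[[[1,-0.06,0,0,0,0,0],[1,-0.06,0,0,0,0,0],[1,-0.06,0,0,0,0,0],[1,-0.06,0,0,0,0,0],[1,-0.06,0,0,0,0,0]]])

```text
time: 13.42
tool_pos: [0.5425, 0.3156, 0.2953]
tcp_rot: [-2.152, -2.287, 0.006]
wrist_force: [-0.7, 0.5, 0.5]
width: 0.5
grip_force: 0.0
```

Emit:
jog_arm(increments=[[[0.7,0,0,0,0,-0.5,0],[0,0,0,0,0,-0.95,0],[0,0,0,0,0,-0.95,0],[0,0,0,0,0,-0.95,0],[0,0,0,0,0,-0.95,0]]])

```text
time: 13.83
tool_pos: [0.5415, 0.3354, 0.295]
tcp_rot: [-1.579, -2.713, 0.006]
wrist_force: [0.1, -0.2, -0.1]
width: 0.501
grip_force: 0.0
```

Emit:
jog_arm(increments=[[[0,0,0,0,0,-0.95,0],[0,0,0,0,0,-0.95,0],[0,0,0,0,0,-0.95,0],[0,0,0,0,0,-0.95,0],[0,0,0,0,0,-0.95,0]]])

```text
time: 14.25
tool_pos: [0.5416, 0.335, 0.2951]
tcp_rot: [-0.863, -3.017, 0.005]
wrist_force: [0.8, 0.0, -0.7]
width: 0.501
grip_force: 0.0
```

Emit:
jog_arm(increments=[[[0,0,0,0,0,-0.95,0],[0,0,0,0,0,-0.95,0],[0,0,0,0,0,-0.95,0],[0,0,0,0,0,-0.5,0],[0,0,0,0,0,0,0]]])

```text
time: 14.67
tool_pos: [0.5417, 0.335, 0.2953]
tcp_rot: [-0.329, -3.121, 0.004]
wrist_force: [-0.4, 0.9, -0.5]
width: 0.504
grip_force: 0.0
```

```bash
python3 - <<'E'
from h import *
s,p=snap('w8')
E
```

```text
t 14.67 pos [0.5417 0.335  0.2953] yawx 167.96 tilt [ 0.0031 -0.0028] F [-0.4  0.9 -0.5] w 0.504 q6 -0.85
```

View pics/w8.png

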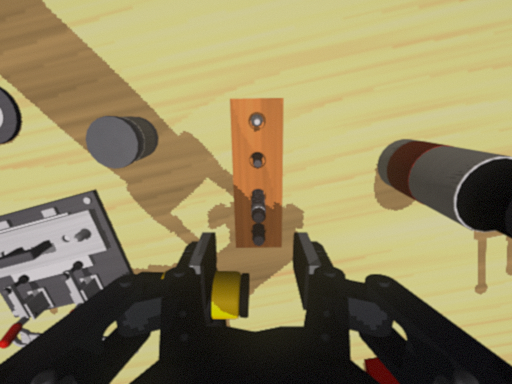

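In this view the punch is the third tool from the top: its cap is at about (259,214), and it is the longest and knurled. The can at the right and the tin at the left are clear. I'll check the height with depth and get the axis from the cap.

```bash
python3 - <<'E'
from h import *
s,p=snap('w9');_,d=viewer.read_camera('wrist');C=cam('wrist',s);K,R,o=C
v,u=np.mgrid[95:250,230:290];z=d[95:250,230:290]
X=(np.stack([(u-K[0,2])/K[0,0]*z,(v-K[1,2])/K[1,1]*z,z],-1)@R.T)+o
Z=X[...,2];Z=np.where(z>0,Z,0)
m=((Z>.066)&(Z<.16)).astype(np.uint8);n,l,st,ce=cv2.connectedComponentsWithStats(m)
Rt=Ro.from_rotvec(s['tcp_rot']).as_matrix()
for i in range(1,n):
    k=l==i
    if k.sum()<8: continue
    t=k&(Z>Z[k].max()-.004);print(k.sum(),'top z',Z[k].max().round(4),'px',u[t].mean().round(1),v[t].mean().round(1),'xy',X[t].mean(0).round(4),'all',X[k].mean(0).round(4),'tool',(Rt.T@(X[t].mean(0)-s['tool_pos'])).round(4))
    if Z[k].max()>.11:
        b=k&(Z<.113)&(Z>.08);print(' barrel',X[b].mean(0).round(4),Z[b].min())
        for zz in(.126,):
            t=k&(Z>zz-.008);print(' cap ray',plane(C,(u[t].mean(),v[t].mean()),zz)[0].round(4),t.sum(),u[t].min(),u[t].max(),v[t].min(),v[t].max())
# stand top outline
hsv=cv2.cvtColor(p,cv2.COLOR_BGR2HSV);k=((hsv[...,0]<16)&(hsv[...,1]>130)).astype(np.uint8);k[:90]=0;k[260:]=0;k[:,:220]=0;k[:,300:]=0
r=cv2.minAreaRect(cv2.findNonZero(k));print(r,plane(C,cv2.boxPoints(r),.058).round(4).tolist(),plane(C,cv2.boxPoints(r),.058).mean(0))
E
```

```text
t 14.72 pos [0.5418 0.3351 0.2956] yawx 167.82 tilt [ 0.0028 -0.0025] F [ 0.7  0.1 -0.4] w 0.499 q6 -0.84
61 top z 0.0955 px 256.4 121.1 xy [0.4797 0.3501 0.0936] all [0.4796 0.3502 0.0925] tool [0.0633 0.0021 0.2022]
73 top z 0.0828 px 256.9 162.7 xy [0.5208 0.3419 0.0808] all [0.5199 0.3422 0.0788] tool [0.0214 0.0028 0.2149]
386 top z 0.1287 px 258.2 216.4 xy [0.5617 0.3342 0.1266] all [0.5585 0.3347 0.1082] tool [-0.0201  0.0037  0.1689]
 barrel [0.5568 0.3349 0.0983] 0.08025369059780368
 cap ray [0.5602 0.3344 0.126 ] 167 251 265 208 222
192 top z 0.0896 px 258.6 239.4 xy [0.6027 0.3262 0.0875] all [0.6007 0.3264 0.0823] tool [-0.062   0.0047  0.2079]
((256.0, 172.5), (149.0, 52.0), 90.0) [[0.452, 0.3279, 0.058], [0.4635, 0.3811, 0.058], [0.6325, 0.3495, 0.058], [0.6192, 0.2875, 0.058]] [0.54179482 0.33650196 0.058     ]
```

The depth confirms it: the punch is at (0.562,0.334), top 128 mm, with the scriber, pin punch and solid punch on either side of it along the row. I go down onto the barrel and grip.

Emit:
jog_arm(increments=[[[-0.33,0.06,0.2,0,0,-0.18,0],[-0.33,0.05,0.5,0,0,0,0],[0,0,0.9,0,0,0,0],[0,0,0.9,0,0,0,0],[0,0,0.9,0,0,0,0]]], force=100)

```text
time: 15.23
tool_pos: [0.5627, 0.3347, 0.1948]
tcp_rot: [0.304, 3.126, 0.001]
wrist_force: [0.8, -0.0, -0.3]
width: 0.501
grip_force: 0.0
```

Emit:
jog_arm(increments=[[[0,0,0.7,0,0,0,0],[0,0,0.6,0,0,0,0],[0,0,0.35,0,0,0,0],[0,0,0.15,0,0,0,0],[0,0,0,0,0,0,0]]])

```text
time: 15.65
tool_pos: [0.5619, 0.3345, 0.1406]
tcp_rot: [-0.302, -3.125, 0.002]
wrist_force: [-0.0, -0.6, 0.8]
width: 0.498
grip_force: 0.0
```

Emit:
jog_arm(increments=[[[0,0,0,0,0,0,0],[0,0,0,0,0,0,0],[0,0,0,0,0,0,0],[0,0,0,0,0,0,0],[0,0,0,0,0,0,0]]])

```text
time: 16.07
tool_pos: [0.563, 0.335, 0.1429]
tcp_rot: [0.302, 3.126, 0.001]
wrist_force: [0.0, -0.9, 0.1]
width: 0.499
grip_force: 0.0
```

```bash
python3 - <<'E'
from h import *
s,p=snap('w10');print(tomove(np.array([.5617,.3342,.14])-s['tool_pos'],s))
E
```

```text
t 16.07 pos [0.563  0.335  0.1429] yawx 168.97 tilt [-0.0012  0.001 ] F [ 0.  -0.9  0.1] w 0.499 q6 -0.88
[ 0.03661849 -0.03505024  0.09703004]
```

Emit:
jog_arm(increments=[[[0.02,-0.02,0.05,0,0,0,-1],[0,0,0,0,0,0,-1],[0,0,0,0,0,0,-1],[0,0,0,0,0,0,-1],[0,0,0,0,0,0,-1]]])

```text
time: 16.53
tool_pos: [0.5618, 0.3342, 0.1404]
tcp_rot: [-0.302, -3.127, 0.0]
wrist_force: [-0.5, 0.0, 1.2]
width: 0.135
grip_force: 97.4
```

Emit:
jog_arm(increments=[[[0,0,0,0,0,0,-1],[0,0,0,0,0,0,-1],[0,0,0,0,0,0,-1],[0,0,0,0,0,0,-1],[0,0,0,0,0,0,-1]]])

```text
time: 16.95
tool_pos: [0.5618, 0.3342, 0.1404]
tcp_rot: [-0.302, -3.127, 0.0]
wrist_force: [-0.6, -1.5, 1.1]
width: 0.137
grip_force: 97.4
```

```bash
python3 - <<'E'
from h import *
s,p=snap('w11');print(s['grip_force'],s['torque'])
E
```

```text
t 16.95 pos [0.5618 0.3342 0.1404] yawx 168.97 tilt [ 0.0001 -0.0002] F [-0.6 -1.5  1.1] w 0.137 q6 -0.88
97.39208221435547 [-0.1753951874021408, 0.1434358907519746, -0.02151331335912552]
```

The punch is gripped. I lift it straight up and carry it over the thick-end guide hole.

Emit:
jog_arm(increments=[[[0,0,-0.3,0,0,0,-1],[0,0,-0.6,0,0,0,-1],[0,0,-0.8,0,0,0,-1],[0,0,-0.9,0,0,0,-1],[0,0,-0.9,0,0,0,-1]]])

```text
time: 17.42
tool_pos: [0.5614, 0.3342, 0.246]
tcp_rot: [-0.302, -3.126, 0.001]
wrist_force: [1.4, 0.4, -1.1]
width: 0.137
grip_force: 97.4
```

Emit:
jog_arm(increments=[[[0,0,-0.9,0,0,0,-1],[0,0,-0.6,0,0,0,-1],[-0.1,-0.4,0,0,0,0,-1],[-0.2,-0.75,0,0,0,0,-1],[-0.25,-0.95,0,0,0,0,-1]]])

```text
time: 17.83
tool_pos: [0.5655, 0.2692, 0.2896]
tcp_rot: [-0.298, -3.127, -0.0]
wrist_force: [0.7, -0.2, -1.6]
width: 0.141
grip_force: 97.6
```

Emit:
jog_arm(increments=[[[-0.25,-0.95,0,0,0,0,-1],[-0.25,-0.95,0,0,0,0,-1],[-0.25,-0.95,0,0,0,0,-1],[-0.25,-0.95,0,0,0,0,-1],[-0.25,-0.95,0,0,0,0,-1]]])

```text
time: 18.25
tool_pos: [0.5744, 0.12, 0.2886]
tcp_rot: [-0.302, -3.125, 0.001]
wrist_force: [-0.0, -0.0, -1.4]
width: 0.135
grip_force: 97.6
```

Emit:
jog_arm(increments=[[[-0.2,-0.8,0,0,0,0,-1],[-0.15,-0.65,0,0,0,0,-1],[-0.04,-0.35,0,0,0,0,-1],[0,0,0,0,0,0,-1],[0,0,0,0,0,0,-1]]])

```text
time: 18.67
tool_pos: [0.5761, 0.0667, 0.2895]
tcp_rot: [-0.304, -3.125, -0.001]
wrist_force: [0.6, -0.3, -2.0]
width: 0.133
grip_force: 97.6
```

```bash
python3 - <<'E'
from h import *
s,p=snap('w12')
C=cam('wrist',s);Rt=Ro.from_rotvec(s['tcp_rot']).as_matrix()
print('expect tip',proj(C,Rt@[0,0,.1374]+s['tool_pos']),'shoulder',proj(C,Rt@[0,0,.1124]+s['tool_pos']),'mark',proj(C,[[.5765,.0669,.023]]))
c=p[110:250,185:330];cv2.imwrite('pics/c12.png',cv2.resize(c,None,fx=4.2,fy=4.2,interpolation=cv2.INTER_CUBIC))
E
```

```text
t 18.67 pos [0.5761 0.0667 0.2895] yawx 168.89 tilt [0.0015 0.0003] F [ 0.6 -0.3 -2. ] w 0.133 q6 -1.31
expect tip [[254.09880222 206.85312097]] shoulder [[254.03771973 218.51945151]] mark [[254.43636891 173.11585924]]
```

View pics/c12.png

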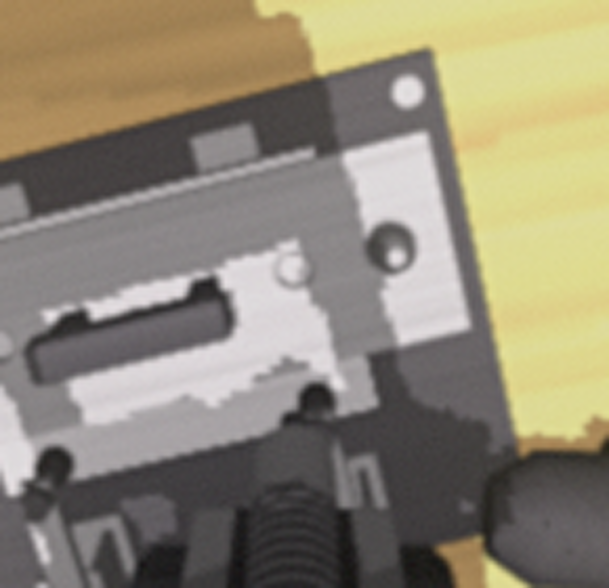

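The crop shows the guide hole at (293,266), i.e. image (254.8,173.3). It was predicted at (254.4,173.1), so the mark position holds. The barrel's shoulder edge at image row 211 matches a punch centred in the grip. I go down to just above the hole.

Emit:
jog_arm(increments=[[[0,0,0.5,0,0,0,-1],[0,0,0.8,0,0,0,-1],[0,0,0.9,0,0,0,-1],[0,0,0.7,0,0,0,-1],[0,0,0.4,0,0,0,-1]]])

```text
time: 19.13
tool_pos: [0.5749, 0.0685, 0.1881]
tcp_rot: [-0.299, -3.123, 0.0]
wrist_force: [-0.5, -0.0, -2.4]
width: 0.137
grip_force: 97.6
```

Emit:
jog_arm(increments=[[[0,0,0.3,0,0,0,-1],[0,0,0.2,0,0,0,-1],[0,0,0,0,0,0,-1],[0,0,0,0,0,0,-1],[0,0,0,0,0,0,-1]]])

```text
time: 19.55
tool_pos: [0.5777, 0.0672, 0.1779]
tcp_rot: [0.301, 3.125, 0.001]
wrist_force: [-0.7, -0.6, -1.8]
width: 0.137
grip_force: 97.6
```

```bash
python3 - <<'E'
from h import *
s,p=snap('w13');print(tomove(np.array([.5765,.0669,.1754])-s['tool_pos'],s))
C=cam('wrist',s);Rt=Ro.from_rotvec(s['tcp_rot']).as_matrix()
print('tip',proj(C,Rt@[0,0,.1374]+s['tool_pos']),'mark',proj(C,[[.5765,.0669,.023]]))
E
```

```text
t 19.55 pos [0.5777 0.0672 0.1779] yawx 168.98 tilt [-0.0024  0.0007] F [-0.7 -0.6 -1.8] w 0.137 q6 -1.31
[ 0.03751035 -0.01823906  0.08171812]
tip [[254.09878025 206.85278061]] mark [[253.3534515 198.4276962]]
```

Emit:
jog_arm(increments=[[[0,0,0.05,0,0,0,-1],[0,0,0,0,0,0,-1],[0,0,0,0,0,0,-1],[0,0,0,0,0,0,-1],[0,0,0,0,0,0,-1]]])

```text
time: 20.02
tool_pos: [0.5767, 0.067, 0.175]
tcp_rot: [0.302, 3.127, 0.0]
wrist_force: [0.7, -0.5, -1.1]
width: 0.136
grip_force: 97.6
```

Emit:
jog_arm(increments=[[[0,0,0.15,0,0,0,-1],[0,0,0.15,0,0,0,-1],[0,0,0.15,0,0,0,-1],[0,0,0.1,0,0,0,-1],[0,0,0.05,0,0,0,-1]]])

```text
time: 20.43
tool_pos: [0.5761, 0.067, 0.1557]
tcp_rot: [-0.302, -3.125, 0.0]
wrist_force: [-0.5, 0.7, -1.9]
width: 0.14
grip_force: 97.6
```

Emit:
jog_arm(increments=[[[0,0,0.05,0,0,0,-1],[0,0,0.05,0,0,0,-1],[0,0,0.05,0,0,0,-1],[0,0,0.05,0,0,0,-1],[0,0,0,0,0,0,-1]]])

```text
time: 20.85
tool_pos: [0.5769, 0.067, 0.1517]
tcp_rot: [0.302, 3.127, 0.0]
wrist_force: [-2.4, 0.5, 6.5]
width: 0.138
grip_force: 97.8
```

Emit:
jog_arm(increments=[[[0,0,0.05,0,0,0,-1],[0,0,0.05,0,0,0,-1],[0,0,0.05,0,0,0,-1],[0,0,0.03,0,0,0,-1],[0,0,0,0,0,0,-1]]])

```text
time: 21.27
tool_pos: [0.5771, 0.067, 0.1472]
tcp_rot: [0.302, 3.126, 0.0]
wrist_force: [-4.1, -0.8, 10.6]
width: 0.137
grip_force: 98.1
```

Emit:
jog_arm(increments=[[[0,0,0.03,0,0,0,-1],[0,0,0.03,0,0,0,-1],[0,0,0,0,0,0,-1],[0,0,0,0,0,0,-1],[0,0,0,0,0,0,-1]]])

```text
time: 21.68
tool_pos: [0.5772, 0.067, 0.1458]
tcp_rot: [0.302, 3.126, 0.0]
wrist_force: [-4.7, -0.6, 11.1]
width: 0.137
grip_force: 98.2
```

Emit:
jog_arm(increments=[[[0,0,0.04,0,0,0,-1],[0,0,0.04,0,0,0,-1],[0,0,0.02,0,0,0,-1],[0,0,0,0,0,0,-1],[0,0,0,0,0,0,-1]]])

```text
time: 22.1
tool_pos: [0.5773, 0.067, 0.1432]
tcp_rot: [0.302, 3.126, 0.0]
wrist_force: [-4.3, -0.8, 13.4]
width: 0.134
grip_force: 98.5
```

Emit:
jog_arm(increments=[[[0,0,0.03,0,0,0,-1],[0,0,0.02,0,0,0,-1],[0,0,0,0,0,0,-1],[0,0,0,0,0,0,-1],[0,0,0,0,0,0,-1]]])

```text
time: 22.52
tool_pos: [0.5774, 0.067, 0.1419]
tcp_rot: [0.302, 3.126, 0.0]
wrist_force: [-6.0, -0.9, 14.8]
width: 0.139
grip_force: 98.6
```

Fired at about 16 N on the nose. I raise the punch over the handle and move to the thin-pin end.

Emit:
jog_arm(increments=[[[0,0,-0.3,0,0,0,-1],[0,0,-0.6,0,0,0,-1],[0,0,-0.8,0,0,0,-1],[0,0,-0.8,0,0,0,-1],[0,0,-0.5,0,0,0,-1]]])

```text
time: 22.93
tool_pos: [0.5778, 0.0672, 0.2317]
tcp_rot: [0.301, 3.123, 0.001]
wrist_force: [1.3, 0.0, -1.3]
width: 0.141
grip_force: 97.8
```

Emit:
jog_arm(increments=[[[-0.1,-0.4,0,0,0,0,-1],[-0.2,-0.8,0,0,0,0,-1],[-0.24,-0.9,0,0,0,0,-1],[-0.15,-0.6,0,0,0,0,-1],[-0.075,-0.27,0,0,0,0,-1]]])

```text
time: 23.35
tool_pos: [0.5816, -0.0276, 0.2278]
tcp_rot: [-0.305, -3.126, 0.002]
wrist_force: [1.0, 0.5, -0.3]
width: 0.137
grip_force: 97.8
```

Emit:
jog_arm(increments=[[[0,0,0.3,0,0,0,-1],[0,0,0.5,0,0,0,-1],[0,0,0.5,0,0,0,-1],[0,0,0.3,0,0,0,-1],[0,0,0.15,0,0,0,-1]]])

```text
time: 23.77
tool_pos: [0.5806, -0.024, 0.1737]
tcp_rot: [-0.301, -3.123, -0.0]
wrist_force: [0.0, -0.2, -1.2]
width: 0.134
grip_force: 97.8
```

Emit:
jog_arm(increments=[[[0,0,0,0,0,0,-1],[0,0,0,0,0,0,-1],[0,0,0,0,0,0,-1],[0,0,0,0,0,0,-1],[0,0,0,0,0,0,-1]]])

```text
time: 24.18
tool_pos: [0.5828, -0.0248, 0.1777]
tcp_rot: [0.302, 3.125, 0.0]
wrist_force: [-0.1, 0.6, -1.5]
width: 0.138
grip_force: 97.8
```

Emit:
jog_arm(increments=[[[0,0,0,0,0,0,-1],[0,0,0,0,0,0,-1],[0,0,0,0,0,0,-1],[0,0,0,0,0,0,-1],[0,0,0,0,0,0,-1]]])

```text
time: 24.6
tool_pos: [0.5822, -0.0248, 0.1767]
tcp_rot: [0.302, 3.127, 0.0]
wrist_force: [0.4, -1.0, -0.7]
width: 0.139
grip_force: 97.8
```

```bash
python3 - <<'E'
from h import *
s,p=snap('w14');print(tomove(np.array([.5820,-.0249,.175])-s['tool_pos'],s))
C=cam('wrist',s);Rt=Ro.from_rotvec(s['tcp_rot']).as_matrix()
# template hole/pin check: thin pin tip and thick hole appearance at predicted pixels
print(proj(C,[[.5748,.0959,.044],[.5838,-.0539,.044],[.5820,-.0249,.023],[.5765,.0669,.023]]).round(1))
# barrel edges at a row, shoulder top row
g=cv2.cvtColor(p,cv2.COLOR_BGR2GRAY)
print(g[196:226,254]);print(g[217,236:274]); q=cv2.cvtColor(cv2.imread('pics/w12.png'),cv2.COLOR_BGR2GRAY);print(q[196:226,254]);print(q[217,236:274])
E
```

```text
t 24.6 pos [ 0.5822 -0.0248  0.1767] yawx 168.97 tilt [-0.  0.] F [ 0.4 -1.  -0.7] w 0.139 q6 -1.46
[ 0.00502454 -0.00338933  0.05690448]
[[412.3 170.2]
 [217.8 217.5]
 [254.  200.4]
 [362.7 173.7]]
[140 165 170 172 170 185 218 227 214 165  89  63  43  35  48  67  82  83
  80  81  79  82  81  79  83  77  72  70  67  59]
[130 133 132 134 133 132 133 135 126 103  80  72  76  78  78  80  81  79
  82  80  81  79  78  80  78  74  71  87 112 129 130 129 129 129 126 129
 128 129]
[136 134 145 168 169 163 161 163 163 164 156 127  64  38  48  69  79  81
  78  77  79  81  78  81  78  78  80  77  62  49]
[ 62  60  60  62  63  62  61  65  61  63  71  74  77  75  77  79  83  79
  81  79  79  80  78  77  76  73  72  81 103 115  88  64  62  64  69  71
  76  76]
```

Aligned at the thin end; the barrel is centred at column 253.9. I press again.

Emit:
jog_arm(increments=[[[0,0,0.17,0,0,0,-1],[0,0,0.16,0,0,0,-1],[0,0,0.15,0,0,0,-1],[0,0,0.1,0,0,0,-1],[0,0,0.05,0,0,0,-1]]])

```text
time: 25.07
tool_pos: [0.5816, -0.0248, 0.1566]
tcp_rot: [-0.302, -3.125, -0.0]
wrist_force: [-0.8, -0.0, -1.1]
width: 0.139
grip_force: 97.8
```

Emit:
jog_arm(increments=[[[0,0,0.05,0,0,0,-1],[0,0,0.05,0,0,0,-1],[0,0,0.05,0,0,0,-1],[0,0,0.05,0,0,0,-1],[0,0,0,0,0,0,-1]]])

```text
time: 25.48
tool_pos: [0.5825, -0.0248, 0.1526]
tcp_rot: [0.302, 3.126, 0.0]
wrist_force: [-2.7, 0.6, 5.7]
width: 0.139
grip_force: 97.9
```

Emit:
jog_arm(increments=[[[0,0,0.05,0,0,0,-1],[0,0,0.05,0,0,0,-1],[0,0,0.05,0,0,0,-1],[0,0,0.05,0,0,0,-1],[0,0,0.04,0,0,0,-1]]])

```text
time: 25.9
tool_pos: [0.5828, -0.0249, 0.1465]
tcp_rot: [0.302, 3.126, -0.0]
wrist_force: [-3.2, 0.1, 10.4]
width: 0.139
grip_force: 98.1
```

Emit:
jog_arm(increments=[[[0,0,0.04,0,0,0,-1],[0,0,0.03,0,0,0,-1],[0,0,0,0,0,0,-1],[0,0,0,0,0,0,-1],[0,0,0,0,0,0,-1]]])

```text
time: 26.32
tool_pos: [0.5829, -0.0249, 0.1449]
tcp_rot: [0.302, 3.125, -0.0]
wrist_force: [-5.1, -0.4, 10.9]
width: 0.138
grip_force: 98.2
```

Emit:
jog_arm(increments=[[[0,0,0.04,0,0,0,-1],[0,0,0.04,0,0,0,-1],[0,0,0.03,0,0,0,-1],[0,0,0,0,0,0,-1],[0,0,0,0,0,0,-1]]])

```text
time: 26.73
tool_pos: [0.5831, -0.0249, 0.142]
tcp_rot: [0.302, 3.125, -0.0]
wrist_force: [-4.8, -0.4, 14.4]
width: 0.138
grip_force: 98.4
```

Both marks are punched. I raise the punch and return it to its place in the stand.

Emit:
jog_arm(increments=[[[0,0,-0.3,0,0,0,-1],[0,0,-0.6,0,0,0,-1],[0,0,-0.9,0,0,0,-1],[0,0,-1,0,0,0,-1],[0,0,-1,0,0,0,-1]]])

```text
time: 27.15
tool_pos: [0.5817, -0.0248, 0.2536]
tcp_rot: [-0.302, -3.126, -0.0]
wrist_force: [-0.3, -0.3, -1.1]
width: 0.14
grip_force: 97.9
```

Emit:
jog_arm(increments=[[[0,0,-0.8,0,0,0,-1],[0.1,0.4,-0.4,0,0,0,-1],[0.19,0.75,0,0,0,0,-1],[0.24,0.95,0,0,0,0,-1],[0.24,0.95,0,0,0,0,-1]]])

```text
time: 27.57
tool_pos: [0.5766, 0.0707, 0.2887]
tcp_rot: [-0.304, -3.127, -0.001]
wrist_force: [0.6, 0.2, -1.1]
width: 0.139
grip_force: 97.9
```

Emit:
jog_arm(increments=[[[0.24,0.95,0,0,0,0,-1],[0.24,0.95,0,0,0,0,-1],[0.24,0.95,0,0,0,0,-1],[0.24,0.95,0,0,0,0,-1],[0.24,0.95,0,0,0,0,-1]]])

```text
time: 27.98
tool_pos: [0.5678, 0.2183, 0.2879]
tcp_rot: [-0.301, -3.126, 0.0]
wrist_force: [-0.8, 0.6, -1.1]
width: 0.135
grip_force: 97.9
```

Emit:
jog_arm(increments=[[[0.24,0.95,0,0,0,0,-1],[0.24,0.95,0,0,0,0,-1],[0.22,0.85,0,0,0,0,-1],[0.19,0.65,0,0,0,0,-1],[0.09,0.37,0,0,0,0,-1]]])

```text
time: 28.4
tool_pos: [0.5602, 0.3359, 0.2877]
tcp_rot: [-0.298, -3.125, -0.0]
wrist_force: [-0.9, -0.5, -0.9]
width: 0.137
grip_force: 97.9
```

Emit:
jog_arm(increments=[[[0,0,0,0,0,0,-1],[0,0,0,0,0,0,-1],[0,0,0,0,0,0,-1],[0,0,0,0,0,0,-1],[0,0,0,0,0,0,-1]]])

```text
time: 28.82
tool_pos: [0.562, 0.3315, 0.2892]
tcp_rot: [0.304, 3.127, -0.0]
wrist_force: [-0.8, -0.5, -0.7]
width: 0.139
grip_force: 97.9
```

```bash
python3 - <<'E'
from h import *
s,p=snap('w15');print(tomove(np.array([.5618,.3342,.1404])-s['tool_pos'],s))
E
```

```text
t 28.82 pos [0.562  0.3315 0.2892] yawx 168.88 tilt [-0.     -0.0003] F [-0.8 -0.5 -0.7] w 0.139 q6 -0.88
[0.02289646 0.08737599 4.95994723]
```

Emit:
jog_arm(increments=[[[0.02,0.07,0.3,0,0,0,-1],[0,0,0.6,0,0,0,-1],[0,0,0.8,0,0,0,-1],[0,0,0.6,0,0,0,-1],[0,0,0.3,0,0,0,-1]]])

```text
time: 29.28
tool_pos: [0.56, 0.3338, 0.2074]
tcp_rot: [-0.302, -3.123, 0.004]
wrist_force: [-1.5, -0.9, -2.3]
width: 0.132
grip_force: 97.9
```

Emit:
jog_arm(increments=[[[0,0,0,0,0,0,-1],[0,0,0,0,0,0,-1],[0,0,0,0,0,0,-1],[0,0,0,0,0,0,-1],[0,0,0,0,0,0,-1]]])

```text
time: 29.7
tool_pos: [0.5623, 0.3354, 0.213]
tcp_rot: [0.302, 3.125, 0.003]
wrist_force: [-0.8, -0.0, -1.4]
width: 0.137
grip_force: 97.9
```

Emit:
jog_arm(increments=[[[0,0,0,0,0,0,-1],[0,0,0,0,0,0,-1],[0,0,0,0,0,0,-1],[0,0,0,0,0,0,-1],[0,0,0,0,0,0,-1]]])

```text
time: 30.12
tool_pos: [0.5615, 0.335, 0.2112]
tcp_rot: [-0.302, -3.127, -0.0]
wrist_force: [0.1, -0.0, -1.7]
width: 0.139
grip_force: 97.9
```

```bash
python3 - <<'E'
from h import *
s,p=snap('w16');print(tomove(np.array([.5618,.3342,.1404])-s['tool_pos'],s))
E
```

```text
t 30.12 pos [0.5615 0.335  0.2112] yawx 168.98 tilt [0. 0.] F [ 0.1 -0.  -1.7] w 0.139 q6 -0.88
[-0.0160281  -0.02410166  2.36131331]
```

Emit:
jog_arm(increments=[[[-0.015,-0.02,0.15,0,0,0,-1],[0,0,0.25,0,0,0,-1],[0,0,0.3,0,0,0,-1],[0,0,0.3,0,0,0,-1],[0,0,0.25,0,0,0,-1]]])

```text
time: 30.58
tool_pos: [0.5612, 0.3339, 0.1717]
tcp_rot: [-0.302, -3.125, 0.002]
wrist_force: [0.3, -0.2, -1.6]
width: 0.132
grip_force: 97.9
```

Emit:
jog_arm(increments=[[[0,0,0.2,0,0,0,-1],[0,0,0.2,0,0,0,-1],[0,0,0.2,0,0,0,-1],[0,0,0.15,0,0,0,-1],[0,0,0.1,0,0,0,-1]]])

```text
time: 31.0
tool_pos: [0.5617, 0.3342, 0.1474]
tcp_rot: [-0.302, -3.127, 0.001]
wrist_force: [0.2, 0.4, -0.5]
width: 0.143
grip_force: 97.9
```

Emit:
jog_arm(increments=[[[0,0,0.08,0,0,0,-1],[0,0,0.06,0,0,0,-1],[0,0,0.04,0,0,0,-1],[0,0,0,0,0,0,-1],[0,0,0,0,0,0,-1]]])

```text
time: 31.42
tool_pos: [0.5619, 0.3344, 0.143]
tcp_rot: [0.302, 3.127, 0.0]
wrist_force: [-0.1, -0.7, -0.3]
width: 0.137
grip_force: 97.9
```

Emit:
jog_arm(increments=[[[0,0,0.03,0,0,0,-1],[0,0,0.03,0,0,0,-1],[0,0,0,0,0,0,-1],[0,0,0,0,0,0,-1],[0,0,0,0,0,0,-1]]])

```text
time: 31.83
tool_pos: [0.5618, 0.3343, 0.141]
tcp_rot: [0.302, 3.127, 0.0]
wrist_force: [0.7, -0.6, -1.4]
width: 0.138
grip_force: 97.9
```

Emit:
jog_arm(increments=[[[0,0,0.03,0,0,0,-1],[0,0,0.02,0,0,0,-1],[0,0,0,0,0,0,-1],[0,0,0,0,0,0,-1],[0,0,0,0,0,0,-1]]])

```text
time: 32.25
tool_pos: [0.5621, 0.3344, 0.1403]
tcp_rot: [0.302, 3.126, 0.001]
wrist_force: [-2.3, -0.1, 5.9]
width: 0.139
grip_force: 98.0
```

The shoulder rests in the stand at the same height as before. I release and go up.

Emit:
jog_arm(increments=[[[0,0,-0.02,0,0,0,-0.5],[0,0,0,0,0,0,-0.3],[0,0,0,0,0,0,-0.1],[0,0,0,0,0,0,-0.1],[0,0,0,0,0,0,-0.1]]])

```text
time: 32.67
tool_pos: [0.5617, 0.3343, 0.1397]
tcp_rot: [-0.302, -3.127, 0.0]
wrist_force: [0.7, -0.5, 0.5]
width: 0.447
grip_force: 0.0
```

Emit:
jog_arm(increments=[[[0,0,-0.2,0,0,0,-0.1],[0,0,-0.5,0,0,0,-0.1],[0,0,-0.8,0,0,0,-0.1],[0,0,-0.9,0,0,0,-0.1],[0,0,-0.9,0,0,0,-0.1]]])

```text
time: 33.08
tool_pos: [0.5615, 0.3341, 0.2398]
tcp_rot: [-0.302, -3.126, 0.001]
wrist_force: [-0.5, -0.2, 0.3]
width: 0.456
grip_force: 0.0
```

Emit:
jog_arm(increments=[[[0,0,-0.9,0,0,0,-0.1],[0,0,-0.7,0,0,0,-0.1],[0,0,-0.4,0,0,0,-0.1],[0,0,0,0,0,0,-0.1],[0,0,0,0,0,0,-0.1]]])

```text
time: 33.5
tool_pos: [0.562, 0.3344, 0.2995]
tcp_rot: [0.302, 3.126, 0.001]
wrist_force: [0.0, -0.4, -1.2]
width: 0.45
grip_force: 0.0
```

```bash
python3 - <<'E'
from h import *
s,p=snap('w17');_,d=viewer.read_camera('wrist');C=cam('wrist',s);K,R,o=C
v,u=np.mgrid[95:290,225:295];z=d[95:290,225:295]
X=(np.stack([(u-K[0,2])/K[0,0]*z,(v-K[1,2])/K[1,1]*z,z],-1)@R.T)+o
Z=np.where(z>0,X[...,2],0)
m=((Z>.066)&(Z<.16)).astype(np.uint8);n,l,st,ce=cv2.connectedComponentsWithStats(m)
for i in range(1,n):
    k=l==i
    if k.sum()<8: continue
    t=k&(Z>Z[k].max()-.004);print(k.sum(),'top',Z[k].max().round(4),X[t].mean(0).round(4))
# template & others: compare top view before/after
t,dt=viewer.read_camera('top');C=cam('top');cv2.imwrite('pics/top9.png',t)
a=cv2.imread('pics/top0.png');df=cv2.absdiff(a,t).max(2)
print('template top depth-> z:');K,R,o=C
for q in[(.5593,.02,.023),(.5775,.05,.023),(.583,-.04,.023),(.5748,.0959,.044)]:
    x=proj(C,[q])[0];uu,vv=np.round(x).astype(int);zz=dt[vv,uu];print(np.round(x,1),(R@(np.linalg.inv(K)@[uu,vv,1])*zz+o).round(3),t[vv,uu])
m=(df>60).astype(np.uint8)
n,l,st,ce=cv2.connectedComponentsWithStats(m)
print([(st[i].tolist()) for i in range(1,n) if st[i,4]>25])
E
```

```text
t 33.5 pos [0.562  0.3344 0.2995] yawx 168.98 tilt [-0.0009  0.0008] F [ 0.  -0.4 -1.2] w 0.45 q6 -0.88
66 top 0.0969 [0.4811 0.3508 0.0951]
73 top 0.0842 [0.5222 0.3429 0.0827]
352 top 0.1305 [0.5635 0.3352 0.1287]
195 top 0.0919 [0.6041 0.327  0.0898]
73 top 0.0706 [0.6902 0.277  0.0684]
44 top 0.0688 [0.6952 0.2894 0.0672]
template top depth-> z:
[256.9 205.9] [0.559 0.02  0.023] [180 178 175]
[249.3 201.4] [0.58  0.051 0.02 ] [192 190 186]
[271.9 199.8] [ 0.581 -0.04   0.028] [177 176 175]
[237.5 201.4] [0.576 0.094 0.043] [137 137 136]
[[118, 155, 394, 229, 27839], [190, 170, 8, 9, 30], [203, 183, 9, 10, 44], [326, 185, 28, 28, 260], [203, 192, 33, 42, 240], [272, 192, 9, 16, 114], [234, 195, 9, 15, 111], [250, 197, 15, 6, 61], [187, 200, 19, 27, 122], [321, 216, 20, 15, 69], [206, 234, 31, 44, 158], [233, 235, 18, 23, 88], [220, 241, 18, 11, 56], [255, 264, 13, 19, 68], [240, 269, 15, 8, 36]]
```

The punch is back in its place, upright at the same height as before relative to its neighbours, and the template lies flat with its top at 23 mm. I hand the job in.

```bash
python3 -c "
from workcell import bot
print(bot.finish_job())"
```

```text
the job is handed in; nothing more can be done
None
```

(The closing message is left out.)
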